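# Load the tape spindle into the bench dispenser

## Robot

A 6-joint arm with a two-finger parallel gripper is mounted at the origin on the work surface. World frame = base frame: x ahead of the robot, y to its left, z up, the work surface at z = 0. Lengths are in m, angles in degrees, forces in N, time in s.
With the tool pointing down it reaches from about 0.375 to 0.9 m from the base axis. Payload 3.1 kg.
Tool frame: the origin (TCP) lies between the finger pads; the fingertips stand 19 mm ahead of it and the grasp point (between the pads) is the TCP; z points along the fingers, x is the direction in which the jaws open and shut, and the axes are right-handed (so a half turn about z gives the same grasp; the last joint's range is limited). The gripper opens to 87 mm and grips with 3 to 60 N. Pads are 19 mm wide; open, the fingers measure 117 mm over their backs; the gripper's body (75 mm by 190 mm) begins 51 mm behind the grasp point.
Start: joints at [66.778, 30.224, 82.088, -0, 67.689, -10.227], TCP at [0.14, 0.609, 0.242] pointing down, gripper open.
Joint ranges: [-176.69, 176.69], [-43.24, 126.21], [12.49, 139.97], [-82, 262], [0, 151.66], [-163.58, 163.58]. Speed limits (degrees/s): [159.86, 159.86, 180, 180, 180, 180].

## Interface

Orientations are given as a 3x3 rotation matrix whose columns are the frame's x, y, z axes.
In Python, from rig import read_state, capture, camera_info, hand_in, spot_in, silhouettes gives the robot as it stands.
- The arm moves only by the shell command python3 -m jog 'ROWS'. ROWS is text: rows parted by semicolons, each of 7 numbers parted by spaces: the shift along the tool's x, y, z in m, then the turn, a rotation vector about the tool's x, y, z in degrees, then the opening, from 0 (shut) to 1 (fully open). A call has 1 to 8 rows; each row is the pose to reach, as a shift and turn from the pose commanded when the call began, along the tool's axes at that moment; what a row does not reach only later rows make up. A row lasts 1/8 s, in which the tool goes at most 62.5 mm and 10.7 degrees, less where a joint would pass 70% of its speed; a pose out of reach is approached as far as the arm can. A call with a gripper value outside its range is refused whole. The fingers move at their own pace and stop on an object; the grip force is fixed at half the most. Time passes only in rows, so rows that repeat a pose let the fingers close. It gives the time, the measured TCP pose, the force and the opening at its end, in the units of the state.
- read_state(): the state, without advancing time (a new reading comes with each control period).
- capture(name): name is "side" or "top"; returns (picture, depth): 400x640x3 uint8, red, green, blue; 400x640 float32, m along the optical axis (not along the pixel's ray), 0 where there is no reading.
- camera_info(name): a dict with "vfov" (degrees; the focal length in pixels is half the picture's height over the tangent of half this angle, whatever the lens; pixels are square), "cx", "cy" (the principal point, pixels), "dist" ([k1, k2, p1, p2, k3] as OpenCV has them; the pictures are not rectified), "R" (3x3) and "t" (3): a world point X has camera coordinates R X + t. Camera axes: x right, y down, z forward; pixel columns grow to the right and rows downward; lengths in m; the calibration is good to about 2 mm. A picture is of the moment at which its call begins. camera_info takes no time and is no camera call.
- hand_in(): hands the job in, once; it reports no verdict.
Trained networks look in the newest picture that a camera, given by its name, has taken for a name from the list of things; names that differ only in an ending like _2 or _b are one class to them, and where a whole thing is asked for, a point or a joint stands for the part that bears it (a point fixed in the world has none). Each returns a list of dicts, best first, with "score" (0 to 1); they miss things now and then, are a little off and sometimes report something else, mostly with a low value. They report only what shows in the picture. A call takes as long as a camera call. They do not tell look-alikes from the thing itself.
- spot_in(label, camera): "centre" ([x, y, z] in m, in world coordinates, good to about 4 mm: the middle of the surface that is visible of it).
- silhouettes(label, camera): "region" (400x640 bool, what is visible of it).
The state is a dict: "time_s": time; "joint_positions": joint angles; "qvel": joint speeds; "tau": joint torques, N m; "position": TCP position; "tcp_rot": TCP orientation; "force": force on the tool from outside, world axes, zero at the start; "moment": the same for the moment, N m; "opening": opening from 0.0 (shut) to 1.0 (fully open).
Only numpy, scipy, OpenCV 4.12 (cv2) and the standard library are available. Lean on these libraries where they do the work, as an engineer would, in place of code of your own. Each camera call takes 0.05 s, during which the arm holds its last target.

## Task

Take the small tape roll on its spring-loaded spindle from the wooden cradle and fit it into the bench dispenser: push the sprung pin in against the tall back plate, lower the spindle between the two end cups, and let the spring ease the fixed stub into the round cup. Leave the spindle sitting level with its stub fully home in the round cup and its pin in the open cup, without forcing anything or disturbing the other things on the bench.

Things in the scene. Friction and masses are not known exactly. Their poses are not given: they have to be found in the camera images.
- roll_mid (a point): Centre of the brown paper tape roll on its loose spindle (about 0.3 kg in all): 50 mm diameter, 50 mm wide, gripped across its diameter from above. Its y axis is the spindle's axis, z is up as it lies. Sprung pin on the -y side, fixed stub on the +y side. Free length over both ends 144 mm.
- pin_collar (a point): Mouth of the spindle's black collar (20 mm diameter), at y = -37 mm from the roll's centre. From it stands the sprung steel pin: 12 mm diameter, smooth round nose, tip at y = -70 mm when free (the tip's place is not measured). Pushing it in takes 4 N at first, 13 N at its full 18 mm travel; there a hard stop makes the force shoot up.
- stub_tip (a point): Tip of the spindle's fixed steel stub, at y = +74 mm from the roll's centre. Smooth stub of 14 mm diameter, its last 4 mm tapering to 8 mm.
- cradle: Plywood cradle on which the roll lies, 100 x 160 x 8 mm, with two low strips, tops 16 mm above the bench; the origin is the centre of its underside, the spindle lies along its y axis, with the roll's centre 38 mm above the bench. It does not move.
- dispenser: Bench dispenser, fixed. Dark base plate 110 x 220 x 10 mm, origin at the centre of its underside. On it a light metal frame carries two end cups on one axis along y, 65 mm above the bench, x = 0. The frame is clamped anywhere up to 14 mm to either side of the base's middle along y; only the base's pose is measured: find the frame by touch. It bears 30 N, no more.
- dispenser_mid (a point): On the cups' axis above the base's middle, 65 mm above the bench. With y from the FRAME's middle: tall back plate at -y, 50 mm wide, top 110 mm above the bench, flat inner face at y = -65.5 mm; round cup block at +y, 45 mm wide, top 82 mm, inner face at y = +65.5 mm. The 144 mm spindle must shorten by over 13 mm to pass between these faces.
- open_cup (a point): Above the base, on the axis, 60.5 mm to -y of its middle: nominal place (frame centred) of the open cup in front of the back plate. A slot for the pin, y = -65.5 to -55.5 mm in the frame, 15 mm wide, open upwards and inwards, floor 59 mm above the bench, walls flaring outward above about 71 mm to tops at about 85 mm.
- round_cup (a point): On the axis, 65.5 mm to +y of the base's middle: nominal place (frame centred) of the mouth of the round cup, a hole in the block's inner face, 17 mm diameter, 10 mm deep, 2.5 mm chamfer, hole axis 64 mm above the bench. With the stub on the hole's floor the pin is still 3 mm in and the roll's centre lies 1.5 mm to +y of the frame's middle.
- weight: Bystander: small round steel weight with a knob, 44 mm diameter, 56 mm high, origin under its centre.
- spare_roll: Bystander: spare tape roll lying flat, 84 mm diameter, 48 mm high, origin under its centre.
- stapler: Bystander: stapler, 130 mm long along its x axis, 50 mm high, origin under its centre.
- glue_brush: Bystander: brush, 190 mm long along its x axis, lying on the bench.
- straightedge: Bystander: steel straightedge, 30 x 280 x 5 mm, lying on the bench.
- mug: Bystander: white mug, 80 mm diameter, 90 mm high, origin under its centre.
There are look-alikes about, which are no part of the job. Leave any green or pink look-alike of the part that bears roll_mid alone.

How it is judged (in metres and radians):
On the way, in this order (a step that is already met when the one before it is completed fails the run):
1. the roll is lifted clear of the cradle (height (world z) of roll_mid above 0.07 m), for 0.2 s.
2. the sprung pin bears on the dispenser's back plate (contact force between spindle and cup_frame_c0 above 3 N), for 0.2 s.
At the end, for the whole second after the job is handed in: The spindle is at rest in the dispenser: the pin presses on the back plate and the stub on the floor of the round cup's hole (more than 2 N each), the roll's centre is within 5 mm of the cups' axis in height and sideways, and the spindle is within 0.06 rad of that axis (contact force between spindle and cup_frame_c0 above 2 N and contact force between spindle and cup_frame_c1 above 2 N and x of roll_mid in the frame of dispenser_mid between -0.005 and 0.005 m and z of roll_mid in the frame of dispenser_mid between -0.005 and 0.005 m and angle between the y axis of roll_mid and the y axis of dispenser_mid, either way round below 0.06 rad and linear speed of spindle below 0.01 m/s); the robot touches nothing.
It fails at once if the spindle is forced against the dispenser with more than 30 N (contact force between spindle and dispenser above 30 N).
It fails at once if the gripper is pushed against the dispenser with more than 30 N (contact force between the fingers and dispenser above 30 N).
It fails at once if a bystander is moved more than 30 mm (distance of any of weight, spare_roll, stapler, glue_brush, straightedge, mug from where it was at the start of the episode above 0.03 m).
It also fails if it takes over 64 s, if anything falls off the work surface, if the arm or the gripper's body presses on something with over 40 N, if the wrist force passes 120 N, or if a joint passes its speed limit or range.

## Working session

There is one attempt and no reset: what is moved stays moved. The work goes in short steps, Python scripts to look and compute and a shell command to move; the robot and the scene stay as the last step left them, time stands still between calls to the robot, and variables do not carry over. Pictures are saved under pics/ and viewed, and the job is handed in when it is done.

```bash
ls; mkdir -p pics
cat > h.py <<'E'
import numpy as np, cv2
from rig import *
def snap(n,f):
    p,d=capture(n); cv2.imwrite('pics/'+f,p[:,:,::-1]); np.savez('pics/'+f+'.npz',p=p,d=d); return p,d
def K(n):
    c=camera_info(n); f=200/np.tan(np.radians(c['vfov'])/2)
    return np.array([[f,0,c['cx']],[0,f,c['cy']],[0,0,1]]),np.array(c['dist'],float),np.array(c['R']),np.array(c['t'])
def world(n,uv,depth):
    k,D,R,t=K(n); u=cv2.undistortPoints(np.array(uv,float).reshape(-1,1,2),k,D).reshape(-1,2)
    dd=np.asarray(depth,float).reshape(-1,1)
    return (np.c_[u,np.ones(len(u))]*dd-t)@R
def onz(n,uv,z):
    k,D,R,t=K(n); u=cv2.undistortPoints(np.array(uv,float).reshape(-1,1,2),k,D).reshape(-1,2)
    r=np.c_[u,np.ones(len(u))]@R; o=-R.T@t
    return o+r*((z-o[2])/r[:,2])[:,None]
def proj(n,X):
    k,D,R,t=K(n); return cv2.projectPoints(np.array(X,float).reshape(-1,1,3),cv2.Rodrigues(R)[0],t,k,D)[0].reshape(-1,2)
E
python3 - <<'E'
from h import *
np.set_printoptions(precision=4,suppress=True)
print(read_state())
for n in('top','side'):
    snap(n,n+'1.png')
    c=camera_info(n); print(n,c, -np.array(c['R']).T@c['t'])
    for l in ('roll_mid','cradle','dispenser','stub_tip','pin_collar','open_cup','round_cup'):
        print(l,[(np.round(a['centre'],4),round(a['score'],2)) for a in spot_in(l,n)])
E
```

```text
pics
{'time_s': 0.0, 'joint_positions': array([ 66.7787,  30.2795,  82.1568,  -0.0011,  67.6882, -10.2276]), 'qvel': array([-0.0566,  0.136 ,  0.0011,  0.0508,  0.0555,  0.0161]), 'tau': array([ -0.0021, -44.004 , -17.6588,   0.0631,   0.0582,  -0.0001]), 'position': array([0.1402, 0.6084, 0.2406]), 'tcp_rot': array([[ 0.2248,  0.9744, -0.0008],
       [ 0.9744, -0.2248, -0.002 ],
       [-0.0021, -0.0004, -1.    ]]), 'force': array([ 0.3515,  1.0093, -0.3623]), 'moment': array([-0.0602, -0.0378,  0.0154]), 'opening': 1.0011729297675147}
top {'vfov': 57.21028389914202, 'cx': 317.1007040350306, 'cy': 194.45757616074624, 'dist': array([-0.0349,  0.    ,  0.    ,  0.    ,  0.    ]), 'R': array([[-0.0175, -0.9998, -0.0139],
       [-0.9926,  0.019 , -0.1201],
       [ 0.1203,  0.0117, -0.9927]]), 't': array([0.0443, 0.4847, 1.0016])} [0.3614 0.0234 1.0531]
roll_mid [(array([ 0.2011, -0.3543,  0.038 ]), 0.93), (array([ 0.5614, -0.4357,  0.0418]), 0.89), (array([ 0.3216, -0.2171,  0.0404]), 0.89), (array([ 0.5266, -0.2273,  0.0572]), 0.55)]
cradle [(array([ 0.5306, -0.2275,  0.0096]), 0.89
[... 1097 characters left out ...]
005, -0.3617,  0.0421]), 0.64), (array([ 0.5247, -0.2395,  0.0488]), 0.62)]
cradle [(array([ 0.5171, -0.2564,  0.0108]), 0.86)]
dispenser [(array([0.5369, 0.1689, 0.0223]), 0.83)]
stub_tip [(array([ 0.5204, -0.2368,  0.0549]), 0.95), (array([ 0.5613, -0.4461,  0.0349]), 0.92), (array([ 0.1991, -0.359 ,  0.045 ]), 0.88), (array([ 0.3188, -0.2371,  0.0391]), 0.86)]
pin_collar [(array([ 0.5629, -0.4507,  0.0425]), 0.96), (array([ 0.3206, -0.2294,  0.0403]), 0.92), (array([ 0.5254, -0.241 ,  0.0486]), 0.74), (array([ 0.2005, -0.3582,  0.0449]), 0.58)]
open_cup [(array([0.5336, 0.1669, 0.0206]), 0.74)]
round_cup [(array([0.5377, 0.1715, 0.0221]), 0.63), (array([ 0.7005, -0.2798,  0.0325]), 0.61)]
```

View pics/top1.png

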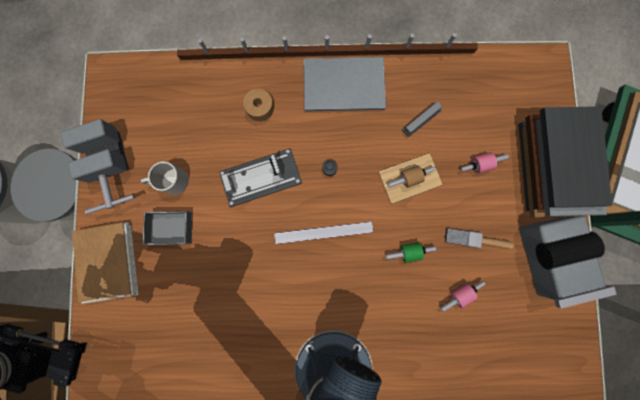

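View pics/side1.png

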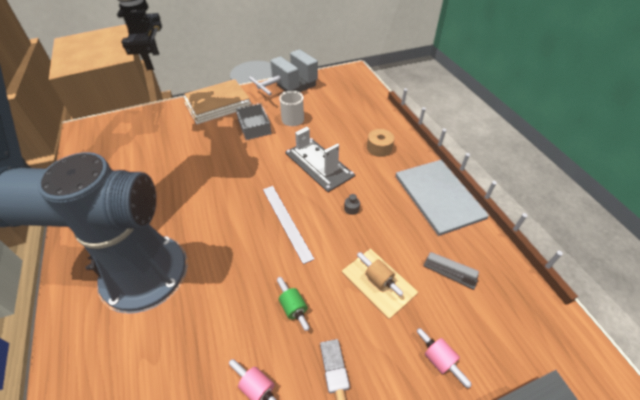

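The brown roll in its cradle is at top (410,177). The dispenser is at top (260,177), and the weight sits between them at (330,167). I'll zoom in on these.

Run:
```python
import cv2
a=cv2.imread('pics/top1.png');b=cv2.imread('pics/side1.png')
cv2.imwrite('pics/z1.png',cv2.resize(a[135:220,370:450],None,fx=7,fy=7,interpolation=cv2.INTER_CUBIC))
cv2.imwrite('pics/z2.png',cv2.resize(a[140:215,210:310],None,fx=7,fy=7,interpolation=cv2.INTER_CUBIC))
cv2.imwrite('pics/z3.png',cv2.resize(b[120:195,280:360],None,fx=7,fy=7,interpolation=cv2.INTER_CUBIC))
cv2.imwrite('pics/z4.png',cv2.resize(b[240:325,335:425],None,fx=7,fy=7,interpolation=cv2.INTER_CUBIC))
```

```text
(no output)
```

View pics/z1.png

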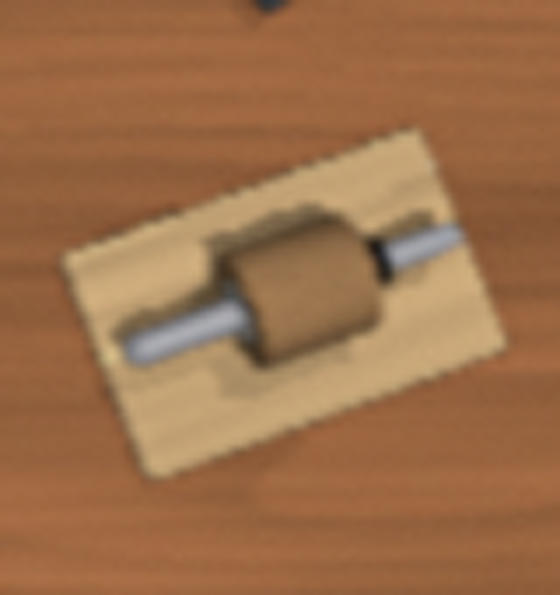

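View pics/z2.png

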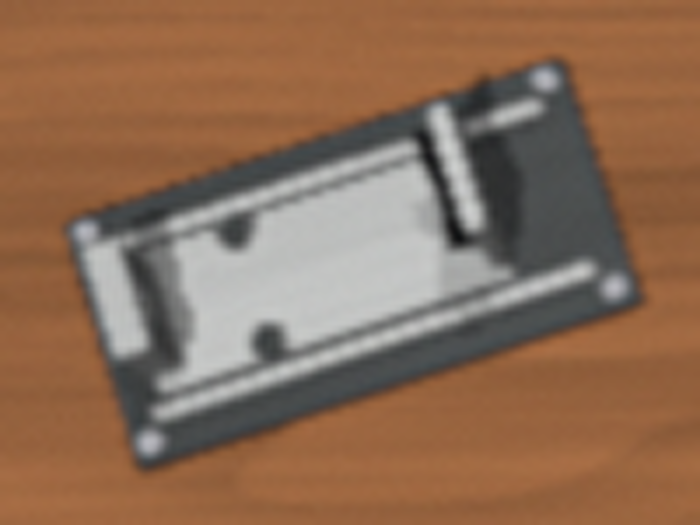

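View pics/z3.png

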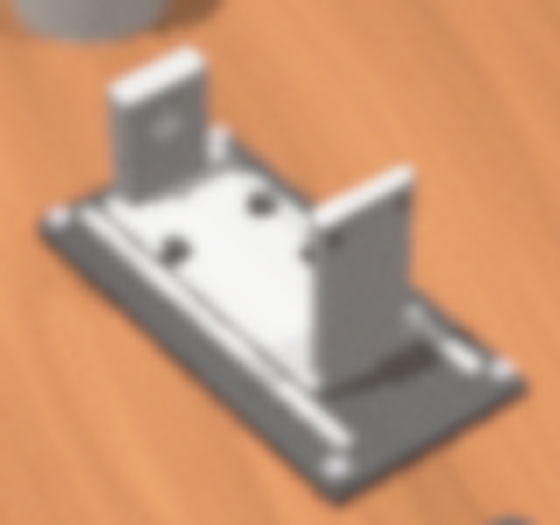

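View pics/z4.png

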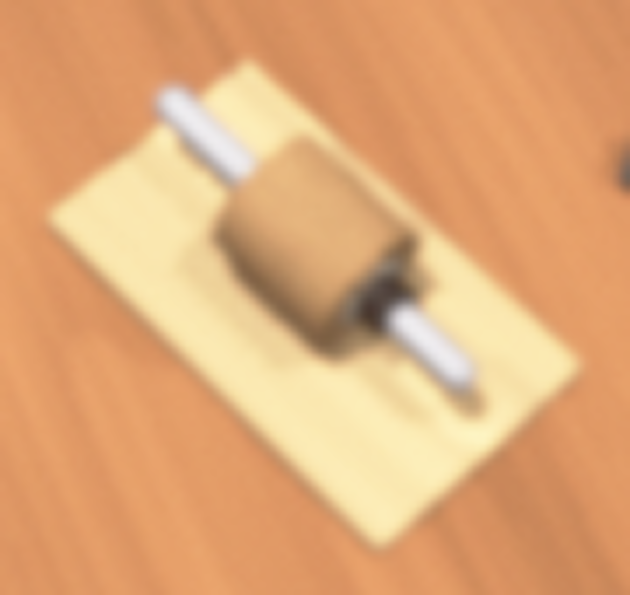

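```bash
cat >> h.py <<'E'
from scipy.optimize import least_squares
def fit(model,obs,x0):
    # model pts (n,3) per obs: list (cam, local pts, px); pose x,y,yaw
    def tf(p,L):
        c,s=np.cos(p[2]),np.sin(p[2]); L=np.asarray(L,float)
        return np.c_[p[0]+c*L[:,0]-s*L[:,1],p[1]+s*L[:,0]+c*L[:,1],L[:,2]]
    f=lambda p:np.concatenate([(proj(n,tf(p,L))-np.array(px)).ravel() for n,L,px in obs])
    r=least_squares(f,x0); return r.x,r.fun.reshape(-1,2)
E
python3 - <<'E'
from h import *
np.set_printoptions(precision=4,suppress=True)
def tz(px,o): return np.array(px,float)/7+np.array(o)-0.5+0.5/7
B=lambda a,b,z:[[a,-b,z],[-a,-b,z],[-a,b,z],[a,b,z]]
# order: (+x,-y),(-x,-y),(-x,+y),(+x,+y)
dt=tz([(570,60),(645,300),(140,468),(68,220)],(210,140)); ct=tz([(415,128),(508,348),(150,480),(62,255)],(370,135))
ds=tz([(525,383),(340,500),(40,228)],(280,120)); cs=tz([(580,365),(380,548),(48,215),(248,60)],(335,240))
for nm,a,b,z,t,s in(('disp',.055,.11,.01,dt,ds),('crad',.05,.08,.008,ct,cs)):
    L=B(a,b,z)
    for o in ([('top',L,t)],[('side',L[:len(s)],s)],[('top',L,t),('side',L[:len(s)],s)]):
        x,f=fit(None,o,[.53,0,.2]); print(nm,x[:2],np.degrees(x[2]),f.round(1).tolist())
# spindle ends top
e=tz([(135,350),(455,236)],(370,135)); print(onz('top',e,.038)); 
r=tz([(230,262),(335,212),(378,318),(265,364)],(370,135)); print('roll',onz('top',r,.038))
# frame plate tops top view
print('back',onz('top',tz([(430,105),(450,102),(486,225),(462,233)],(210,140)),.11))
print('cupblk',onz('top',tz([(85,248),(122,238),(148,350),(112,358)],(210,140)),.082))
E
```

```text
disp [0.5422 0.1987] 17.044589841737544 [[-0.1, -0.6], [0.7, 0.6], [-0.1, 0.2], [-0.4, -0.2]]
disp [0.5433 0.1969] 17.549099462286893 [[1.5, 0.1], [-0.5, 0.2], [-1.0, -0.7]]
disp [0.5428 0.1982] 17.268626309878684 [[-0.0, -0.9], [0.9, 0.2], [0.2, 0.1], [-0.3, -0.3], [1.1, 0.0], [-1.0, 0.0], [-1.2, -1.0]]
crad [ 0.5316 -0.2335] 19.064113026989777 [[0.4, -0.4], [0.3, 0.1], [-0.3, 0.3], [-0.4, 0.1]]
crad [ 0.5324 -0.2348] 19.028660296784203 [[0.8, -0.1], [-0.1, 0.4], [-0.7, -0.2], [-0.0, -0.3]]
crad [ 0.5321 -0.2343] 19.047354599448227 [[0.7, -0.6], [0.5, -0.1], [-0.0, 0.1], [-0.1, -0.1], [0.5, -0.2], [-0.3, 0.2], [-0.9, -0.4], [-0.2, -0.4]]
[[ 0.5084 -0.1656  0.038 ]
 [ 0.5522 -0.2961  0.038 ]]
roll [[ 0.5433 -0.2051  0.038 ]
 [ 0.5629 -0.2483  0.038 ]
 [ 0.5195 -0.2633  0.038 ]
 [ 0.5018 -0.2172  0.038 ]]
back [[0.5838 0.154  0.11  ]
 [0.5848 0.1464 0.11  ]
 [0.5375 0.1331 0.11  ]
 [0.5347 0.1421 0.11  ]]
cupblk [[0.537  0.2915 0.082 ]
 [0.5406 0.2772 0.082 ]
 [0.4968 0.2666 0.082 ]
 [0.4939 0.2805 0.082 ]]
```

Both cameras agree to about 1 mm. Dispenser: about (0.543, 0.198) with yaw 17.2°. Seen from above, the plate and the cup block both put the frame about 12 mm to +y. Roll: about (0.532, -0.234) with yaw 19°. The stub points to +y, the same way as the round cup. Moving now.

```bash
cat >> h.py <<'E'
def go(p,yaw):
    s=read_state(); R=np.array(s['tcp_rot']); d=R.T@(np.array(p)-s['position'])
    y=np.radians(yaw); T=np.c_[[np.cos(y),np.sin(y),0],[np.sin(y),-np.cos(y),0],[0,0,-1]]
    if T[:,0]@R[:,0]<0: T=T*np.array([-1,-1,1])
    print('t',s['time_s'],'shift',d.round(4),'turn',np.degrees(cv2.Rodrigues(R.T@T)[0].ravel()).round(2),'F',np.round(s['force'],1),'op',round(s['opening'],3))
E
python3 -m jog '-0.377 0.405 0 0 0 58 1;-0.377 0.405 0 0 0 58 1;-0.377 0.405 0 0 0 58 1;-0.377 0.405 0 0 0 58 1;-0.377 0.405 0 0 0 58 1;-0.377 0.405 0 0 0 58 1;-0.377 0.405 0 0 0 58 1;-0.377 0.405 0 0 0 58 1'
python3 -c "
from h import *
go([.532,-.234,.13],19)"
```

```text
time_s: 1.8
position: [0.4217, 0.193, 0.242]
tcp_rot: [[0.946, 0.326, 0.001], [0.326, -0.946, 0.0], [0.001, 0.0, -1.0]]
force: [0.3, 0.8, 0.2]
opening: 1.001
t 1.8 shift [-0.0349  0.4396  0.1119] turn [ 0.   -0.08  0.  ] F [0.3 0.8 0.2] op 1.001
```

```bash
python3 -m jog '-0.035 0.44 0 0 0 0 1;-0.035 0.44 0 0 0 0 1;-0.035 0.44 0 0 0 0 1;-0.035 0.44 0.08 0 0 0 1;-0.035 0.44 0.08 0 0 0 1;-0.035 0.44 0.08 0 0 0 1;-0.035 0.44 0.08 0 0 0 1;-0.035 0.44 0.08 0 0 0 1'
python3 -m jog '0 0 0 0 0 0 1;0 0 0 0 0 0 1'
python3 -c "
from h import *
go([.532,-.234,.13],19)
snap('top','top2.png');snap('side','side2.png')
go([.532,-.234,.043],19)
a=cv2.imread('pics/top2.png');cv2.imwrite('pics/z5.png',cv2.resize(a[120:240,350:470],None,fx=5,fy=5,interpolation=2))
a=cv2.imread('pics/side2.png');cv2.imwrite('pics/z6.png',cv2.resize(a[200:340,310:450],None,fx=4,fy=4,interpolation=2))
"
```

```text
time_s: 2.8
position: [0.5314, -0.2366, 0.1604]
tcp_rot: [[0.947, 0.322, 0.001], [0.322, -0.947, -0.001], [0.0, 0.001, -1.0]]
force: [0.7, 0.0, 0.1]
opening: 1.001
time_s: 3.05
position: [0.5302, -0.2309, 0.1619]
tcp_rot: [[0.945, 0.327, -0.001], [0.327, -0.945, 0.001], [-0.0, -0.001, -1.0]]
force: [-0.3, 0.5, -0.4]
opening: 1.001
t 3.05 shift [0.0007 0.0036 0.0319] turn [-0.07  0.02  0.07] F [-0.3  0.5 -0.4] op 1.001
t 3.15 shift [0.0004 0.0036 0.1192] turn [-0.02 -0.    0.12] F [ 0.  -0.4 -0.5] op 0.999
```

View pics/z6.png

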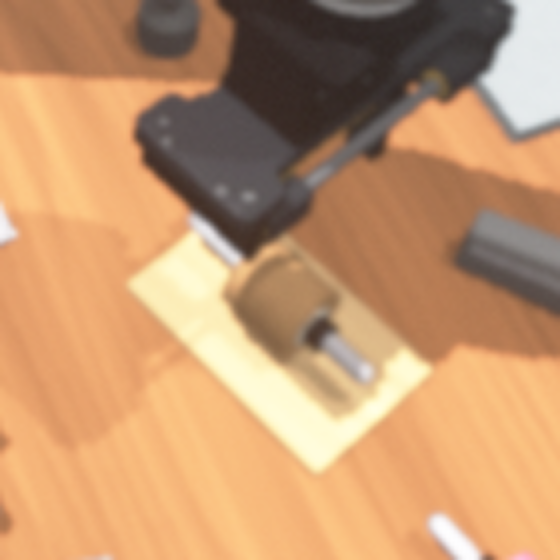

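The gripper is over the brown roll. Its long side lies across the spindle, so it should clear the back plate. Descending and gripping.

```bash
python3 -m jog '0 0.003 0.04 0 0 0 1;0 0.003 0.08 0 0 0 1;0 0.003 0.105 0 0 0 1;0 0.003 0.119 0 0 0 1;0 0.003 0.119 0 0 0 1;0 0.003 0.119 0 0 0 1;0 0.003 0.119 0 0 0 1'
python3 -m jog '0 0 0 0 0 0 0;0 0 0 0 0 0 0;0 0 0 0 0 0 0;0 0 0 0 0 0 0;0 0 0 0 0 0 0;0 0 0 0 0 0 0'
```

```text
time_s: 4.03
position: [0.5324, -0.2359, 0.0438]
tcp_rot: [[0.945, 0.326, 0.002], [0.326, -0.945, -0.001], [0.001, 0.002, -1.0]]
force: [0.4, -0.0, 0.0]
opening: 1.003
time_s: 4.78
position: [0.5324, -0.2356, 0.0427]
tcp_rot: [[0.946, 0.325, 0.002], [0.325, -0.946, -0.001], [0.001, 0.001, -1.0]]
force: [3.2, 1.3, -0.5]
opening: 0.568
```

```bash
python3 -m jog '0 0 -0.03 0 0 0 0;0 0 -0.07 0 0 0 0;0 0 -0.12 0 0 0 0;0 0 -0.15 0 0 0 0;0 0 -0.15 0 0 0 0;0 0 -0.15 0 0 0 0'
python3 -c "
from h import *
snap('side','side3.png')
go([.532,-.234,.2],19)
a=cv2.imread('pics/side3.png');cv2.imwrite('pics/z7.png',cv2.resize(a[130:330,290:490],None,fx=3.5,fy=3.5,interpolation=2))
"
```

```text
time_s: 5.52
position: [0.5302, -0.2346, 0.1906]
tcp_rot: [[0.945, 0.326, -0.004], [0.326, -0.945, 0.002], [-0.003, -0.003, -1.0]]
force: [-0.2, 0.4, -3.1]
opening: 0.568
t 5.575 shift [ 0.002   0.0001 -0.0098] turn [-0.23  0.18  0.  ] F [-0.2 -0.3 -3.2] op 0.571
```

View pics/z7.png

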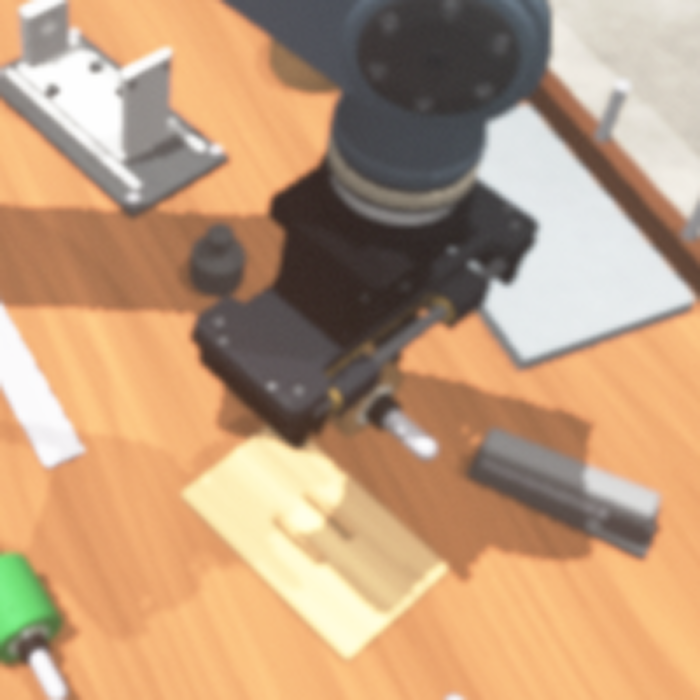

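The roll is held, with about 3 N of load and the pin pointing at the camera. Before moving on I'll refine the dispenser pose by segmenting the grey base by saturation.

Run:
```python
from h import *
np.set_printoptions(precision=4,suppress=True)
import scipy.ndimage as nd
D0=np.array([.5427,.198]);
def tf(p,L):
    c,s=np.cos(p[2]),np.sin(p[2]); L=np.asarray(L,float)
    return np.c_[p[0]+c*L[:,0]-s*L[:,1],p[1]+s*L[:,0]+c*L[:,1],L[:,2]]
def sat(f):
    p=cv2.imread('pics/'+f).astype(float); return p[:,:,2]-p[:,:,0]   # R-B : wood high, grey ~0
def edges(cam,f,p0,which):
    I=sat(f); E=[]
    for (a,b,nrm) in which:   # local segment from a to b at z=.01, outward normal
        for s in np.linspace(.12,.88,25):
            q=np.array(a)*(1-s)+np.array(b)*s
            ds=np.linspace(-.012,.012,49)
            P=tf(p0,[[q[0]+d*nrm[0],q[1]+d*nrm[1],q[2]] for d in ds]); px=proj(cam,P)
            v=nd.map_coordinates(I,[px[:,1],px[:,0]],order=1)
            lo,hi=v[:8].mean(),v[-8:].mean()
            if hi-lo<20: continue
            k=np.where((v[:-1]<(lo+hi)/2)&(v[1:]>=(lo+hi)/2))[0]
            if len(k)!=1: continue
            k=k[0]; d=ds[k]+((lo+hi)/2-v[k])/(v[k+1]-v[k])*(ds[1]-ds[0])
            E.append((q,nrm,d))
    return E
a,b,z=.055,.11,.01
S={'L':([-a,-b,z],[-a,b,z],(-1,0)),'R':([a,-b,z],[a,b,z],(1,0)),'B':([-a,-b,z],[a,-b,z],(0,-1)),'F':([-a,b,z],[a,b,z],(0,1))}
for cam,f,w in(('top','top1.png','LRBF'),('side','side1.png','LB')):
    p=np.array([.5427,.198,np.radians(17.2)])
    for it in range(4):
        E=edges(cam,f,p,[S[k] for k in w])
        # d = n.(R^T dxy) + dyaw * n.(perp q)
        c,s=np.cos(p[2]),np.sin(p[2])
        A=[];y=[]
        for q,n,d in E:
            A.append([n[0]*c-n[1]*s, n[0]*s+n[1]*c, -n[0]*q[1]+n[1]*q[0]]); y.append(d)
        A=np.array(A);y=np.array(y)
        # robust
        x=least_squares(lambda x:A@x-y,[0,0,0],loss='soft_l1',f_scale=.0005).x; p=p+x
    print(cam,p[:2],np.degrees(p[2]),len(E),np.abs(A@x-y).mean(), [(k,len(edges(cam,f,p,[S[k]])),np.mean([e[2] for e in edges(cam,f,p,[S[k]])]) ) for k in w])
```

```text
top [0.5416 0.2003] 17.647218879443916 100 0.0003971923461822354 [('L', 25, np.float64(-3.0080163541177694e-05)), ('R', 25, np.float64(-1.2131797625210429e-05)), ('B', 25, np.float64(-0.0006254688712330381)), ('F', 25, np.float64(-0.0006529337869418597))]
side [0.5413 0.1941] 17.827780120691347 50 0.00018711320371431756 [('L', 25, np.float64(-8.321495574208654e-06)), ('B', 25, np.float64(8.287745518305994e-08))]
```

```bash
python3 -c "
from h import *
go([.5366,.2175,.19],17.2)"
```

```text
t 5.575 shift [ 0.1534 -0.4253  0.0015] turn [-0.23  0.19  1.8 ] F [-0.2 -0.3 -3.2] op 0.571
```

```bash
cat > e.py <<'E'
from h import *
np.set_printoptions(precision=4,suppress=True)
import scipy.ndimage as nd
def tf(p,L):
    c,s=np.cos(p[2]),np.sin(p[2]); L=np.asarray(L,float)
    return np.c_[p[0]+c*L[:,0]-s*L[:,1],p[1]+s*L[:,0]+c*L[:,1],L[:,2]]
def sat(f):
    p=cv2.imread('pics/'+f).astype(float); return p[:,:,2]-p[:,:,0]
def edges(cam,f,p0,which):
    I=sat(f); E=[]
    for (a,b,nrm) in which:
        for s in np.linspace(.12,.88,25):
            q=np.array(a)*(1-s)+np.array(b)*s
            ds=np.linspace(-.012,.012,49)
            P=tf(p0,[[q[0]+d*nrm[0],q[1]+d*nrm[1],q[2]] for d in ds]); px=proj(cam,P)
            v=nd.map_coordinates(I,[px[:,1],px[:,0]],order=1)
            lo,hi=v[:8].mean(),v[-8:].mean()
            if hi-lo<20: continue
            k=np.where((v[:-1]<(lo+hi)/2)&(v[1:]>=(lo+hi)/2))[0]
            if len(k)!=1: continue
            k=k[0]; d=ds[k]+((lo+hi)/2-v[k])/(v[k+1]-v[k])*(ds[1]-ds[0])
            E.append((q,nrm,d))
    return E
a,b=.055,.11
def SS(z0,z1): return {'L':([-a,-b,z0],[-a,b,z0],(-1,0)),'R':([a,-b,z1],[a,b,z1],(1,0)),'B':([-a,-b,z0],[a,-b,z0],(0,-1)),'F':([-a,b,z1],[a,b,z1],(0,1))}
S=SS(0,.01)
for sets in ([('top','top1.png','LRBF')],[('side','side1.png','LB')],[('side','side1.png','LRB')],[('top','top1.png','LRBF'),('side','side1.png','LB')]):
    p=np.array([.5427,.198,np.radians(17.2)])
    for it in range(5):
        A=[];y=[];c,s=np.cos(p[2]),np.sin(p[2])
        for cam,f,w in sets:
            for q,n,d in edges(cam,f,p,[S[k] for k in w]):
                A.append([n[0]*c-n[1]*s, n[0]*s+n[1]*c, -n[0]*q[1]+n[1]*q[0]]); y.append(d)
        A=np.array(A);y=np.array(y)
        x=least_squares(lambda x:A@x-y,[0,0,0],loss='soft_l1',f_scale=.0005).x; p=p+x
    print(p[:2],np.degrees(p[2]),[(cam,k,round(1000*np.mean([e[2] for e in edges(cam,f,p,[S[k]])]),2)) for cam,f,w in sets for k in w])
E
python3 e.py
```

```text
[0.5424 0.2005] 17.732027553650134 [('top', 'L', np.float64(-0.81)), ('top', 'R', np.float64(-0.87)), ('top', 'B', np.float64(-0.66)), ('top', 'F', np.float64(-0.66))]
[0.5447 0.2025] 17.83154652158537 [('side', 'L', np.float64(-0.01)), ('side', 'B', np.float64(0.0))]
[0.5443 0.2024] 17.90723348033796 [('side', 'L', np.float64(-0.39)), ('side', 'R', np.float64(-2.35)), ('side', 'B', np.float64(0.0))]Traceback (most recent call last):
  File "e.py", line 32, in <module>
    for q,n,d in edges(cam,f,p,[S[k] for k in w]):
                 ~~~~~^^^^^^^^^^^^^^^^^^^^^^^^^^^
  File "e.py", line 15, in edges
    P=tf(p0,[[q[0]+d*nrm[0],q[1]+d*nrm[1],q[2]] for d in ds]); px=proj(cam,P)
                                                                  ~~~~^^^^^^^
  File "h.py", line 17, in proj
    k,D,R,t=K(n); return cv2.projectPoints(np.array(X,float).reshape(-1,1,3),cv2.Rodrigues(R)[0],t,k,D)[0].reshape(-1,2)
            ~^^^
  File "h.py", line 6, in K
    c=camera_info(n); f=200/np.tan(np.radians(c['vfov'])/2)
ValueError: time passes only in moves, steps and waits
```

```bash
cat > patch.py <<'E'
s=open('h.py').read()
s=s.replace("def K(n):\n","_k={}\ndef K(n):\n    if n not in _k: _k[n]=K0(n)\n    return _k[n]\ndef K0(n):\n"); open('h.py','w').write(s)
e=open('e.py').read().split('a,b=.055')[0]
e=e.replace("def edges(cam,f,p0,which):\n    I=sat(f)","def edges(cam,f,p0,which,I=None):\n    I=IMG(f)")
e+='''
def run(a,b,h,p0,setss):
  S={'L':([-a,-b,0],[-a,b,0],(-1,0)),'R':([a,-b,h],[a,b,h],(1,0)),'B':([-a,-b,0],[a,-b,0],(0,-1)),'F':([-a,b,h],[a,b,h],(0,1))}
  for sets in setss:
    p=np.array(p0)
    for it in range(5):
        A=[];y=[];c,s=np.cos(p[2]),np.sin(p[2])
        for j,(cam,f,w) in enumerate(sets):
            for q,n,d in edges(cam,f,p,[S[k] for k in w]):
                A.append([n[0]*c-n[1]*s, n[0]*s+n[1]*c, -n[0]*q[1]+n[1]*q[0]]); y.append(d+.0007)
        A=np.array(A);y=np.array(y)
        x=least_squares(lambda x:A@x-y,[0,0,0],loss='soft_l1',f_scale=.0005).x; p=p+x
    c,s=np.cos(p[2]),np.sin(p[2])
    print(p[:2],'yaw',np.degrees(p[2]).round(2),'lat/lon',p[0]*c+p[1]*s,-p[0]*s+p[1]*c,[(cam,k,round(1000*np.mean([e[2] for e in edges(cam,f,p,[S[k]])]),2)) for cam,f,w in sets for k in w])
IMG=sat
run(.055,.11,.01,[.5427,.198,np.radians(17.6)],([('top','top1.png','LRBF')],[('side','side1.png','LB')]))
IMG=lambda f:-cv2.imread('pics/'+f)[:,:,1].astype(float)
run(.05,.08,.008,[.532,-.234,np.radians(19)],([('top','top1.png','LRBF')],[('side','side1.png','LBRF')],[('side','side1.png','LB')]))
c,s=np.cos(np.radians(19)),np.sin(np.radians(19)); print('tcp grip lat/lon',.5324*c-.2356*s,-.5324*s-.2356*c)
'''
open('e.py','w').write(e)
E
python3 patch.py; python3 e.py
```

```text
[0.5424 0.2005] yaw 17.69 lat/lon 0.5776459963376194 0.026298534844624966 [('top', 'L', np.float64(-0.85)), ('top', 'R', np.float64(-0.84)), ('top', 'B', np.float64(-0.66)), ('top', 'F', np.float64(-0.66))]
[0.5442 0.2016] yaw 17.84 lat/lon 0.5798398707541842 0.02514986484173018 [('side', 'L', np.float64(-0.71)), ('side', 'B', np.float64(-0.7))]
[ 0.5324 -0.2357] yaw 18.99 lat/lon 0.42670465503770627 -0.3961771993654837 [('top', 'L', np.float64(-0.8)), ('top', 'R', np.float64(-0.79)), ('top', 'B', np.float64(0.43)), ('top', 'F', np.float64(1.55))]
[ 0.5348 -0.233 ] yaw 19.19 lat/lon 0.4284745980143021 -0.39587113769163207 [('side', 'L', np.float64(-0.98)), ('side', 'B', np.float64(-0.94)), ('side', 'R', np.float64(-1.88)), ('side', 'F', np.float64(-0.02))]
[ 0.535  -0.2327] yaw 19.23 lat/lon 0.4284671266618216 -0.3959014190673579 [('side', 'L', np.float64(-0.7)), ('side', 'B', np.float64(-0.65))]
tcp grip lat/lon 0.42669023245897014 -0.3960966618441893
```

The top camera's cradle fit matches the grip pose within 0.2 mm, so I trust it: dispenser (0.5424, 0.2005), yaw 17.7°. From the plates, the frame sits about +10 mm along y, to be confirmed by touch.

```bash
python3 -c "
from h import *
go([.5363,.2196,.19],17.7)"
python3 -m jog '0.154 -0.427 0 0 0 1.3 0;0.154 -0.427 0 0 0 1.3 0;0.154 -0.427 0 0 0 1.3 0;0.154 -0.427 0 0 0 1.3 0;0.154 -0.427 0 0 0 1.3 0;0.154 -0.427 0 0 0 1.3 0;0.154 -0.427 0 0 0 1.3 0;0.154 -0.427 0 0 0 1.3 0'
python3 -m jog '0 0 0 0 0 0 0;0 0 0 0 0 0 0'
python3 -c "
from h import *
go([.5363,.2196,.1017],17.7)"
```

```text
t 5.575 shift [ 0.1538 -0.4274  0.0015] turn [-0.23  0.19  1.3 ] F [-0.2 -0.3 -3.2] op 0.571
time_s: 6.58
position: [0.5364, 0.2218, 0.1903]
tcp_rot: [[0.951, 0.309, -0.004], [0.309, -0.951, -0.0], [-0.004, -0.001, -1.0]]
force: [-0.8, -0.7, -3.7]
opening: 0.566
time_s: 6.82
position: [0.5378, 0.2167, 0.1916]
tcp_rot: [[0.953, 0.303, -0.002], [0.303, -0.953, -0.001], [-0.003, 0.001, -1.0]]
force: [-0.2, 0.3, -3.6]
opening: 0.568
t 6.825 shift [-0.0003 -0.0033  0.0899] turn [ 0.03  0.14 -0.06] F [-0.2  0.3 -3.6] op 0.568
```

```bash
python3 -m jog '0 -0.0035 0.03 0 0 0 0;0 -0.0035 0.06 0 0 0 0;0 -0.0035 0.08 0 0 0 0;0 -0.0035 0.089 0 0 0 0;0 -0.0035 0.089 0 0 0 0;0 -0.0035 0.089 0 0 0 0'
python3 -c "
from h import *
snap('side','side4.png');snap('top','top4.png')
go([.5363,.2196,.1017],17.7)
a=cv2.imread('pics/side4.png');b=cv2.imread('pics/top4.png')
A=cv2.resize(a[100:200,270:370],None,fx=5.5,fy=5.5,interpolation=2);cv2.imwrite('pics/z8.png',A)
print(proj('side',[[.5424+.3040*.06,.2005-.9527*.06,.097],[.5424-.3040*.094,.2005+.9527*.094,.097]]))
"
```

```text
time_s: 7.58
position: [0.538, 0.2213, 0.1044]
tcp_rot: [[0.953, 0.303, 0.002], [0.303, -0.953, 0.0], [0.002, 0.0, -1.0]]
force: [-0.9, 0.1, -4.2]
opening: 0.564
t 7.675 shift [-0.0022  0.0015  0.0029] turn [ 0.01 -0.12 -0.01] F [-0.6 -0.7 -3.1] op 0.568
[[331.25843382 150.73993638]
 [299.16815316 124.62142383]]
```

View pics/z8.png

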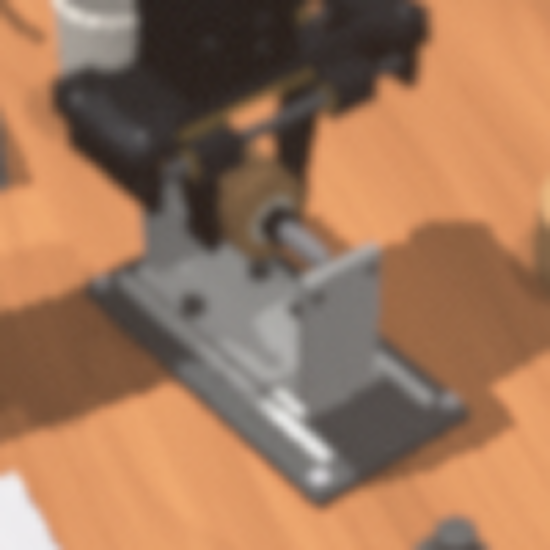

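```bash
python3 -m jog '0 0 0.001 0 0 0 0;0 0 0.002 0 0 0 0;0 0 0.002 0 0 0 0;0 0 0.002 0 0 0 0'
python3 -c "
from h import *
go([.5363,.2196,.1017],17.7)"
```

```text
time_s: 8.18
position: [0.5371, 0.2218, 0.1015]
tcp_rot: [[0.953, 0.304, -0.0], [0.304, -0.953, -0.0], [-0.0, -0.0, -1.0]]
force: [1.0, 0.2, -2.7]
opening: 0.57
t 8.175 shift [-0.0015  0.0018 -0.0002] turn [-0.    0.    0.01] F [ 1.   0.2 -2.7] op 0.57
```

```bash
cat > st.py <<'E'
from h import *
s=read_state(); D=np.array([.5424,.2005]); yh=np.array([-.3040,.9527]); xh=np.array([.9527,.3040])
p=s['position']; d=p[:2]-D
print('t',round(s['time_s'],2),'lat %.4f lon %.4f z %.4f'%(d@xh,d@yh,p[2]),'Fx,y,z %.1f %.1f %.1f'%(s['force'][:2]@xh,s['force'][:2]@yh,s['force'][2]),'M',(np.array(s['moment'])).round(2),'op',round(s['opening'],3))
E
python3 -m jog '-0.0012 0.001 0 0 0 0 0;-0.0015 0.002 0 0 0 0 0;-0.0015 0.003 0 0 0 0 0;-0.0015 0.003 0 0 0 0 0' ; python3 st.py
python3 -m jog '0 0.001 0 0 0 0 0;0 0.002 0 0 0 0 0;0 0.002 0 0 0 0 0'; python3 st.py
```

```text
time_s: 8.68
position: [0.5368, 0.2183, 0.1016]
tcp_rot: [[0.953, 0.304, 0.0], [0.304, -0.953, 0.0], [0.0, 0.0, -1.0]]
force: [0.2, -0.2, -3.3]
opening: 0.569
t 8.68 lat 0.0000 lon 0.0186 z 0.1016 Fx,y,z 0.2 -0.3 -3.3 M [-0.13  0.09 -0.01] op 0.569
time_s: 9.05
position: [0.5373, 0.2164, 0.1015]
tcp_rot: [[0.953, 0.304, 0.0], [0.304, -0.953, -0.0], [0.0, 0.0, -1.0]]
force: [0.7, 0.2, -3.1]
opening: 0.567
t 9.05 lat -0.0000 lon 0.0167 z 0.1015 Fx,y,z 0.8 0.0 -3.1 M [-0.12  0.03 -0.  ] op 0.567
```

```bash
python3 -m jog '0 0.001 0 0 0 0 0;0 0.002 0 0 0 0 0;0 0.002 0 0 0 0 0'; python3 st.py
```

```text
time_s: 9.43
position: [0.5379, 0.2145, 0.1015]
tcp_rot: [[0.953, 0.304, 0.0], [0.304, -0.953, -0.0], [-0.0, 0.0, -1.0]]
force: [0.4, -0.0, -3.4]
opening: 0.565
t 9.43 lat -0.0000 lon 0.0147 z 0.1015 Fx,y,z 0.3 -0.2 -3.4 M [-0.03  0.   -0.02] op 0.565
```

```bash
python3 -m jog '0 0.001 0 0 0 0 0;0 0.002 0 0 0 0 0;0 0.002 0 0 0 0 0'; python3 st.py
python3 -m jog '0 0.001 0 0 0 0 0;0 0.001 0 0 0 0 0'; python3 st.py
```

```text
time_s: 9.8
position: [0.5385, 0.2126, 0.1015]
tcp_rot: [[0.953, 0.304, -0.0], [0.304, -0.953, -0.0], [-0.0, 0.0, -1.0]]
force: [0.2, 0.1, -3.7]
opening: 0.568
t 9.8 lat -0.0000 lon 0.0127 z 0.1015 Fx,y,z 0.2 0.0 -3.7 M [-0.04  0.04 -0.01] op 0.568
time_s: 10.05
position: [0.5387, 0.2118, 0.1015]
tcp_rot: [[0.953, 0.304, -0.0], [0.304, -0.953, 0.0], [-0.0, -0.0, -1.0]]
force: [-0.0, -0.2, -3.2]
opening: 0.563
t 10.05 lat -0.0001 lon 0.0118 z 0.1015 Fx,y,z -0.1 -0.2 -3.2 M [ 0.04  0.03 -0.04] op 0.563
```

```bash
python3 -m jog '0 0.001 0 0 0 0 0;0 0.001 0 0 0 0 0'; python3 st.py
```

```text
time_s: 10.3
position: [0.5388, 0.2114, 0.1015]
tcp_rot: [[0.953, 0.304, -0.0], [0.304, -0.953, 0.001], [0.0, -0.001, -1.0]]
force: [-0.7, 3.4, -4.6]
opening: 0.567
t 10.3 lat -0.0001 lon 0.0115 z 0.1015 Fx,y,z 0.4 3.4 -4.6 M [0.58 0.18 0.08] op 0.567
```

The pin touched at lon 11.5 mm, so the frame's middle is at about +7 mm in TCP terms. That gives these TCP values:
- **Target:** about -4 mm, where the force should read about 11.8 N.
- **Hard stop:** -6.5 mm.

```bash
python3 -m jog '0 0.001 0 0 0 0 0;0 0.002 0 0 0 0 0;0 0.003 0 0 0 0 0;0 0.004 0 0 0 0 0;0 0.004 0 0 0 0 0'; python3 st.py
```

```text
time_s: 10.92
position: [0.54, 0.2074, 0.1015]
tcp_rot: [[0.953, 0.304, -0.0], [0.304, -0.953, 0.001], [-0.0, -0.001, -1.0]]
force: [-1.2, 6.5, -3.2]
opening: 0.566
t 10.93 lat -0.0001 lon 0.0073 z 0.1015 Fx,y,z 0.9 6.6 -3.2 M [0.9  0.18 0.03] op 0.566
```

```bash
python3 -m jog '0 0.0015 0 0 0 0 0;0 0.003 0 0 0 0 0;0 0.0045 0 0 0 0 0;0 0.005 0 0 0 0 0;0 0.005 0 0 0 0 0'; python3 st.py
```

```text
time_s: 11.55
position: [0.5414, 0.2033, 0.1015]
tcp_rot: [[0.953, 0.303, -0.001], [0.303, -0.953, 0.002], [0.0, -0.002, -1.0]]
force: [-1.6, 7.8, -3.3]
opening: 0.569
t 11.55 lat -0.0001 lon 0.0030 z 0.1015 Fx,y,z 0.9 7.9 -3.3 M [1.16 0.27 0.04] op 0.569
```

```bash
python3 -m jog '0 0.0015 0 0 0 0 0;0 0.003 0 0 0 0 0;0 0.0045 0 0 0 0 0;0 0.006 0 0 0 0 0;0 0.007 0 0 0 0 0;0 0.007 0 0 0 0 0'; python3 st.py
```

```text
time_s: 12.3
position: [0.5432, 0.1975, 0.1016]
tcp_rot: [[0.953, 0.303, -0.001], [0.303, -0.953, 0.003], [0.0, -0.004, -1.0]]
force: [-1.3, 11.3, -3.5]
opening: 0.567
t 12.3 lat -0.0001 lon -0.0031 z 0.1016 Fx,y,z 2.2 11.1 -3.5 M [1.68 0.41 0.05] op 0.567
```

```bash
python3 -m jog '0 0.001 0 0 0 0 0;0 0.001 0 0 0 0 0'; python3 -c "
import st
from h import *
snap('side','side5.png');snap('top','top5.png')
a=cv2.imread('pics/side5.png');b=cv2.imread('pics/top5.png')
A=cv2.resize(a[110:200,270:370],None,fx=6,fy=6,interpolation=2);B=cv2.resize(b[130:220,210:310],None,fx=6,fy=6,interpolation=2)
cv2.imwrite('pics/z9.png',A);cv2.imwrite('pics/z10.png',B)"
```

```text
time_s: 12.55
position: [0.5434, 0.1967, 0.1015]
tcp_rot: [[0.953, 0.303, -0.001], [0.303, -0.953, 0.004], [-0.0, -0.004, -1.0]]
force: [-2.0, 11.5, -2.6]
opening: 0.565
t 12.55 lat -0.0002 lon -0.0039 z 0.1015 Fx,y,z 1.6 11.6 -2.6 M [1.73 0.4  0.1 ] op 0.565
```

View pics/z9.png

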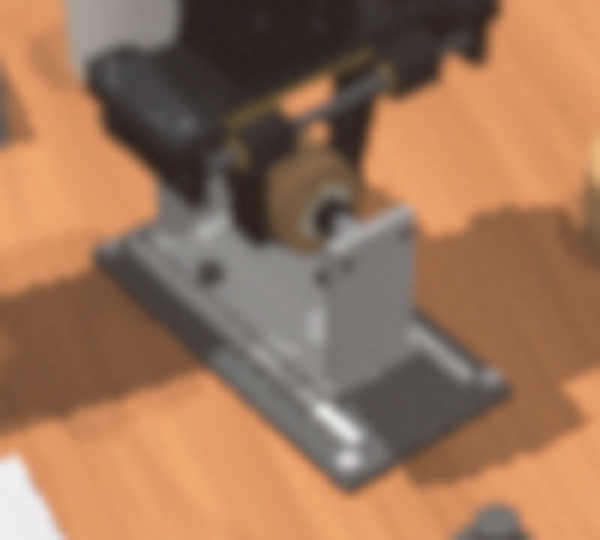

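View pics/z10.png

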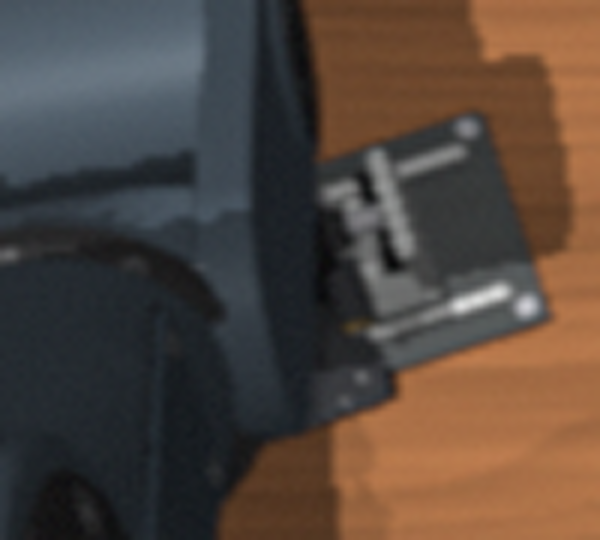

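The pin bears on the plate at about 11.6 N, and the stub should clear the block by about 2 mm. Lowering slowly.

```bash
python3 -m jog '0 0 0.002 0 0 0 0;0 0 0.004 0 0 0 0;0 0 0.006 0 0 0 0;0 0 0.008 0 0 0 0;0 0 0.008 0 0 0 0'; python3 st.py
```

```text
time_s: 13.28
position: [0.5431, 0.1967, 0.0936]
tcp_rot: [[0.953, 0.303, -0.002], [0.303, -0.953, 0.003], [-0.001, -0.004, -1.0]]
force: [-2.5, 11.0, -3.0]
opening: 0.572
t 13.28 lat -0.0005 lon -0.0038 z 0.0936 Fx,y,z 1.0 11.2 -3.0 M [1.68 0.55 0.02] op 0.572
```

```bash
python3 -m jog '0 0 0.002 0 0 0 0;0 0 0.004 0 0 0 0;0 0 0.006 0 0 0 0;0 0 0.006 0 0 0 0'; python3 st.py
```

```text
time_s: 13.78
position: [0.5431, 0.1966, 0.0876]
tcp_rot: [[0.953, 0.303, -0.002], [0.303, -0.953, 0.003], [-0.001, -0.004, -1.0]]
force: [-3.6, 11.8, -3.2]
opening: 0.57
t 13.78 lat -0.0005 lon -0.0039 z 0.0876 Fx,y,z 0.1 12.4 -3.2 M [ 1.66  0.53 -0.03] op 0.57
```

```bash
python3 -m jog '0 0 0.002 0 0 0 0;0 0 0.004 0 0 0 0;0 0 0.006 0 0 0 0;0 0 0.008 0 0 0 0;0 0 0.008 0 0 0 0'; python3 st.py
```

```text
time_s: 14.4
position: [0.5431, 0.1966, 0.0796]
tcp_rot: [[0.953, 0.303, -0.002], [0.303, -0.953, 0.003], [-0.001, -0.003, -1.0]]
force: [-3.4, 11.4, -1.9]
opening: 0.567
t 14.4 lat -0.0005 lon -0.0039 z 0.0796 Fx,y,z 0.2 11.9 -1.9 M [1.65 0.46 0.05] op 0.567
```

```bash
python3 -m jog '0 0 0.0015 0 0 0 0;0 0 0.003 0 0 0 0;0 0 0.005 0 0 0 0;0 0 0.005 0 0 0 0'; python3 st.py
```

```text
time_s: 14.9
position: [0.5431, 0.1966, 0.0746]
tcp_rot: [[0.953, 0.303, -0.002], [0.303, -0.953, 0.003], [-0.001, -0.003, -1.0]]
force: [-3.1, 11.2, -2.6]
opening: 0.567
t 14.9 lat -0.0005 lon -0.0040 z 0.0746 Fx,y,z 0.4 11.6 -2.6 M [1.71 0.53 0.02] op 0.567
```

```bash
python3 -m jog '0 0 0.001 0 0 0 0;0 0 0.002 0 0 0 0;0 0 0.003 0 0 0 0;0 0 0.004 0 0 0 0;0 0 0.0045 0 0 0 0;0 0 0.0045 0 0 0 0'; python3 -c "
import st
from h import *
snap('side','side6.png')
a=cv2.imread('pics/side6.png')
A=cv2.resize(a[110:200,270:370],None,fx=6,fy=6,interpolation=2)
cv2.imwrite('pics/z11.png',A)"
```

```text
time_s: 15.65
position: [0.5431, 0.1965, 0.0702]
tcp_rot: [[0.953, 0.303, -0.002], [0.303, -0.953, 0.003], [-0.001, -0.003, -1.0]]
force: [-2.9, 11.7, -1.9]
opening: 0.565
t 15.65 lat -0.0006 lon -0.0040 z 0.0702 Fx,y,z 0.8 12.1 -1.9 M [1.59 0.56 0.01] op 0.565
```

View pics/z11.png

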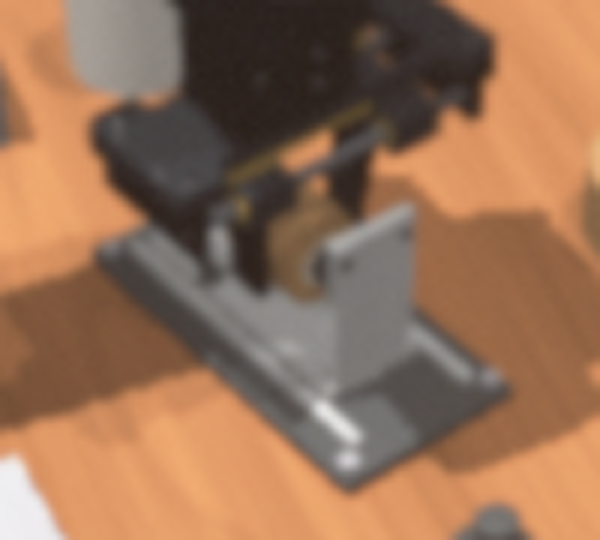

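Vertical force hasn't changed and the pin is down in the slot. Easing towards +y in small steps.

```bash
python3 -m jog '0 0 0.0007 0 0 0 0;0 -0.001 0.0007 0 0 0 0;0 -0.002 0.0007 0 0 0 0;0 -0.003 0.0007 0 0 0 0;0 -0.004 0.0007 0 0 0 0;0 -0.004 0.0007 0 0 0 0'; python3 st.py
```

```text
time_s: 16.45
position: [0.542, 0.1999, 0.0695]
tcp_rot: [[0.953, 0.303, -0.002], [0.303, -0.953, 0.002], [-0.001, -0.003, -1.0]]
force: [-2.6, 9.9, -1.1]
opening: 0.565
t 16.45 lat -0.0006 lon -0.0004 z 0.0695 Fx,y,z 0.5 10.2 -1.1 M [ 1.35  0.48 -0.02] op 0.565
```

```bash
python3 -m jog '0 -0.001 0 0 0 0 0;0 -0.002 0 0 0 0 0;0 -0.003 0 0 0 0 0;0 -0.003 0 0 0 0 0'; python3 st.py
```

```text
time_s: 16.95
position: [0.5412, 0.2024, 0.0694]
tcp_rot: [[0.953, 0.304, -0.002], [0.304, -0.953, 0.002], [-0.001, -0.002, -1.0]]
force: [-3.4, 8.5, -2.0]
opening: 0.568
t 16.95 lat -0.0005 lon 0.0022 z 0.0694 Fx,y,z -0.7 9.1 -2.0 M [ 1.15  0.45 -0.04] op 0.568
```

```bash
python3 -m jog '0 -0.001 0 0 0 0 0;0 -0.002 0 0 0 0 0;0 -0.003 0 0 0 0 0;0 -0.003 0 0 0 0 0'; python3 st.py
```

```text
time_s: 17.45
position: [0.5404, 0.2049, 0.0694]
tcp_rot: [[0.953, 0.304, -0.001], [0.304, -0.953, 0.001], [-0.001, -0.001, -1.0]]
force: [-2.5, 7.9, -2.0]
opening: 0.566
t 17.45 lat -0.0005 lon 0.0048 z 0.0694 Fx,y,z 0.0 8.3 -2.0 M [ 0.97  0.4  -0.03] op 0.566
```

```bash
python3 -m jog '0 -0.001 0 0 0 0 0;0 -0.002 0 0 0 0 0;0 -0.002 0 0 0 0 0'; python3 st.py
```

```text
time_s: 17.82
position: [0.5399, 0.2066, 0.0694]
tcp_rot: [[0.953, 0.304, -0.001], [0.304, -0.953, 0.001], [-0.001, -0.001, -1.0]]
force: [-2.4, 6.1, -2.5]
opening: 0.568
t 17.82 lat -0.0005 lon 0.0066 z 0.0694 Fx,y,z -0.4 6.6 -2.5 M [ 0.84  0.31 -0.06] op 0.568
```

```bash
python3 -m jog '0 -0.0005 0 0 0 0 0;0 -0.001 0 0 0 0 0;0 -0.0015 0 0 0 0 0;0 -0.0015 0 0 0 0 0'; python3 st.py
```

```text
time_s: 18.32
position: [0.5395, 0.2078, 0.0694]
tcp_rot: [[0.953, 0.304, -0.001], [0.304, -0.953, 0.0], [-0.001, -0.001, -1.0]]
force: [-2.2, 5.2, -3.3]
opening: 0.567
t 18.32 lat -0.0005 lon 0.0078 z 0.0694 Fx,y,z -0.5 5.6 -3.3 M [ 0.74  0.31 -0.03] op 0.567
```

```bash
python3 -m jog '0 -0.0005 0 0 0 0 0;0 -0.001 0 0 0 0 0;0 -0.001 0 0 0 0 0'; python3 st.py
```

```text
time_s: 18.7
position: [0.5393, 0.2087, 0.0694]
tcp_rot: [[0.953, 0.304, -0.001], [0.304, -0.953, 0.0], [-0.001, -0.001, -1.0]]
force: [-2.3, 4.9, -3.4]
opening: 0.563
t 18.7 lat -0.0005 lon 0.0087 z 0.0694 Fx,y,z -0.7 5.4 -3.4 M [ 0.68  0.36 -0.05] op 0.563
```

```bash
python3 -m jog '0 -0.0005 0 0 0 0 0;0 -0.001 0 0 0 0 0;0 -0.001 0 0 0 0 0'; python3 st.py
```

```text
time_s: 19.08
position: [0.5393, 0.2089, 0.0693]
tcp_rot: [[0.953, 0.304, -0.001], [0.304, -0.953, -0.001], [-0.001, 0.0, -1.0]]
force: [-1.9, 1.5, -2.4]
opening: 0.564
t 19.07 lat -0.0004 lon 0.0089 z 0.0693 Fx,y,z -1.4 2.0 -2.4 M [ 0.21  0.28 -0.03] op 0.564
```

```bash
python3 -m jog '0 -0.0005 0 0 0 0 0;0 -0.001 0 0 0 0 0;0 -0.001 0 0 0 0 0'; python3 st.py
```

```text
time_s: 19.45
position: [0.5393, 0.2091, 0.0693]
tcp_rot: [[0.952, 0.305, -0.0], [0.305, -0.952, -0.002], [-0.001, 0.002, -1.0]]
force: [-1.5, -5.5, -2.1]
opening: 0.566
t 19.45 lat -0.0003 lon 0.0092 z 0.0693 Fx,y,z -3.1 -4.8 -2.1 M [-1.    0.1   0.02] op 0.566
```

The stub reached the hole floor at lon 8.9 mm, against 8.5 mm predicted. I'll back off to neutral and release.

```bash
python3 -m jog '0 0.0007 0 0 0 0 0;0 0.0007 0 0 0 0 0'; python3 st.py
python3 -m jog '0 0.0 0 0 0 0 0.62;0 0 0 0 0 0 0.7;0 0 0 0 0 0 1;0 0 0 0 0 0 1;0 0 0 0 0 0 1;0 0 0 0 0 0 1'; python3 st.py
```

```text
time_s: 19.7
position: [0.5393, 0.2091, 0.0693]
tcp_rot: [[0.953, 0.304, -0.0], [0.304, -0.953, -0.001], [-0.001, 0.001, -1.0]]
force: [-1.7, -5.2, -2.5]
opening: 0.565
t 19.7 lat -0.0003 lon 0.0091 z 0.0693 Fx,y,z -3.2 -4.4 -2.5 M [-1.01  0.26  0.08] op 0.565
time_s: 20.45
position: [0.5395, 0.2097, 0.0694]
tcp_rot: [[0.953, 0.304, 0.0], [0.304, -0.953, 0.0], [0.0, -0.0, -1.0]]
force: [0.6, -0.0, -0.5]
opening: 0.985
t 20.45 lat 0.0000 lon 0.0096 z 0.0694 Fx,y,z 0.5 -0.2 -0.5 M [-0.09  0.01 -0.01] op 0.985
```

Released. Rising straight up, then moving out of the cameras' view.

```bash
python3 -m jog '0 0 -0.01 0 0 0 1;0 0 -0.03 0 0 0 1;0 0 -0.06 0 0 0 1;0 0 -0.1 0 0 0 1;0 0 -0.15 0 0 0 1;0 0 -0.18 0 0 0 1;0 -0.05 -0.18 0 0 0 1;0 -0.1 -0.18 0 0 0 1'
python3 -m jog '-0.1 -0.06 0 0 0 0 1;-0.1 -0.12 0 0 0 0 1;-0.1 -0.18 0 0 0 0 1;-0.1 -0.24 0 0 0 0 1;-0.1 -0.24 0 0 0 0 1;-0.1 -0.24 0 0 0 0 1;-0.1 -0.24 0 0 0 0 1'
python3 -c "
from h import *
snap('side','side7.png');snap('top','top7.png')
print(spot_in('roll_mid','top')[:4])
a=cv2.imread('pics/side7.png');b=cv2.imread('pics/top7.png')
cv2.imwrite('pics/z12.png',cv2.resize(a[110:200,270:370],None,fx=6,fy=6,interpolation=2));cv2.imwrite('pics/z13.png',cv2.resize(b[130:220,210:310],None,fx=6,fy=6,interpolation=2))"
```

```text
time_s: 21.45
position: [0.5092, 0.3055, 0.251]
tcp_rot: [[0.953, 0.302, 0.002], [0.302, -0.953, 0.001], [0.003, -0.0, -1.0]]
force: [1.0, -0.6, 0.6]
opening: 0.999
time_s: 22.32
position: [0.3408, 0.5023, 0.2495]
tcp_rot: [[0.953, 0.304, -0.0], [0.304, -0.953, -0.001], [-0.0, 0.001, -1.0]]
force: [-0.2, -1.0, -0.0]
opening: 1.002
[{'centre': [0.5638, -0.4369, 0.0414], 'score': 0.83}, {'centre': [0.3223, -0.2188, 0.04], 'score': 0.59}, {'centre': [0.2011, -0.3522, 0.0408], 'score': 0.56}]
```

View pics/z12.png

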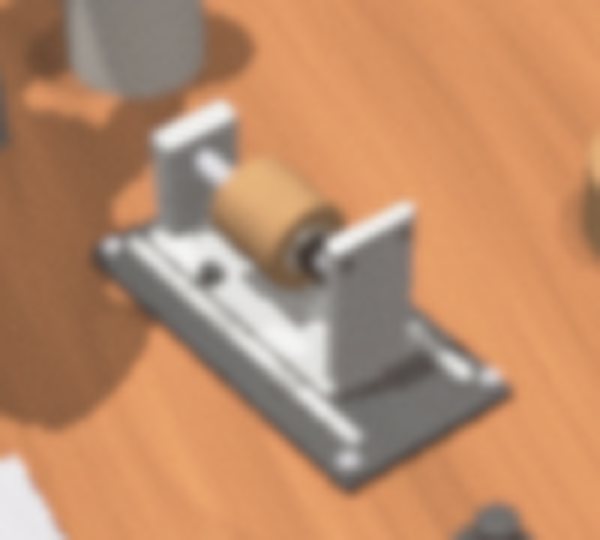

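View pics/z13.png

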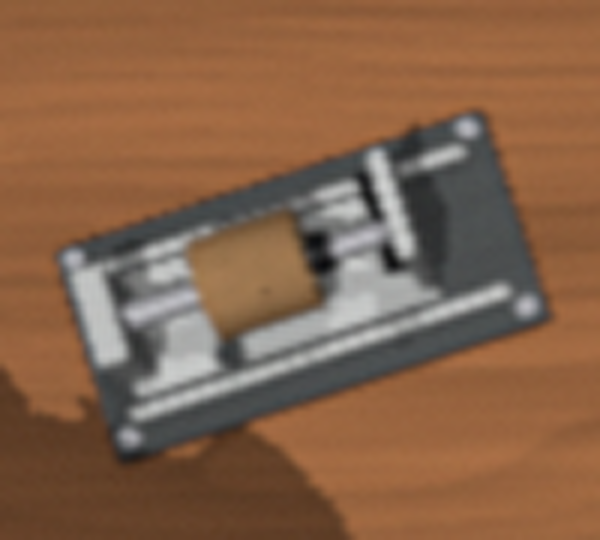

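View pics/top7.png

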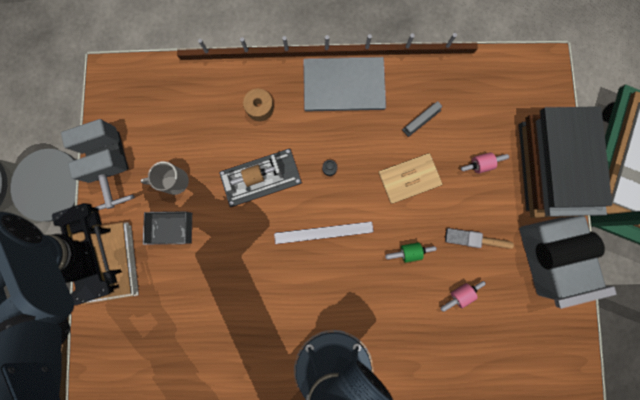

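```bash
python3 -c "
from h import *
z=np.load('pics/top7.png.npz');d=z['d'];p=z['p'].astype(int)
u,v=np.meshgrid(range(640),range(400))
m=(u>240)&(u<266)&(v>163)&(v<188)&(p[:,:,0]-p[:,:,2]>35)&(d>0)
P=world('top',np.c_[u[m],v[m]],d[m]);P=P[P[:,2]>.06]
D=np.array([.5424,.2005]);r=P[:,:2]-D;la=r@[.9527,.3040];lo=r@[-.3040,.9527]
print(len(P),'lat',la.min(),la.max(),'lon',lo.min(),lo.max(),'ztop',np.percentile(P[:,2],[50,90,97]))
for a,b in((-.02,-.005),(-.005,.01),(.01,.025),(.025,.04)):
  k=(lo>a)&(lo<b)&(abs(la)<.008); print(a,k.sum(),np.median(P[k,2]))
import st"
```

```text
310 lat -0.024914560327684777 0.020634303587122985 lon -0.013551713255111038 0.039910797794548994 ztop [0.08370967 0.08747555 0.08889775]
-0.02 18 0.086840987656772
-0.005 31 0.08620768663040647
0.01 35 0.08669033488960921
0.025 27 0.08613827802449779
t 22.48 lat -0.0998 lon 0.3482 z 0.2495 Fx,y,z 0.2 -0.1 -0.9 M [-0.07  0.02  0.01] op 0.995
```

The roll is level and its top is at about 87–89 mm, so its centre is at about 63 mm, as expected for a stub resting in the hole. The bystanders haven't moved. Handing in.

```bash
python3 -c "
from rig import hand_in,read_state
print(hand_in())"
```

```text
the job is handed in; nothing more can be done
None
```

The brown roll is seated in the dispenser, with its stub on the floor of the round cup's hole and its pin in the open cup. I handed the job in at about 22.5 s of the 64 s allowed; `hand_in()` gives no verdict.

**What I did**
- **Finding the frame:** I pressed the pin on the back plate above the open cup. It touched with the gripper 11.5 mm to +y of the base's middle, which puts the frame about 7 mm to +y.
- **Fitting:** I compressed the pin about 15 mm, lowered the spindle between the cups and eased it to +y until the stub reached the hole floor, then let go. The contact force peaked at about 12 N, against a limit of 30 N.

**Last checks**
- **Seating:** In the side and top pictures both ends sit in their cups. The depth reading shows the roll level along its length to under 1 mm. Its centre is at about 62–64 mm, within the 5 mm band around 65 mm.
- **Surroundings:** The bystanders look unmoved by eye, and the gripper is clear of everything.

**Checks that disagreed or fell short**
- **Frame offset:** From the pictures I had estimated 10–12 mm, against 7 mm by touch. I went by touch.
- **Stub depth:** It reached the floor about 0.4 mm further along than predicted, which is within the measurement error.
- **Final forces:** I couldn't measure the contact forces after letting go. The spring should hold about 5.5 N at each end.
- **Vision:** The network's final search from the top camera returned only the look-alike rolls, not the brown one, so I relied on the pictures and depth.

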